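Set the square across the cutting board

TASK

Take the T-shaped square off its sloping stand and lay it across the middle of the brown cutting board, ready for cutting test-strip cards: blade flat on the board and the inner face of the stock flush against the board's long edge that faces the robot. Leave the board where it lies and do not disturb the cup, the vial or the dish, then let go.

Things in the scene. Friction and masses are not known exactly. Their poses are not given: they have to be found in the camera images.
- square_handle (a point): Centre of the square's black handle bar: 80 mm long, 12 wide, 18 deep, along the blade, on a post at each end, 19 clear above the blade; grasp across it. Axes: x along the blade away from the stock, y across, z up out of the blade. It lies 55 mm from the stock's inner face along x and 33 above the blade's underside. At first the blade slopes up away from the robot, 28 degrees to the level.
- square_heel (a point): Point of the T-shaped square (0.22 kg) mid-width on its stock's inner face, the one that meets the board, level with the blade's underside; axes as square_handle. Steel blade 130 mm long, 40 wide, 5 thick; across its near end an aluminium stock 16 thick, 100 long, 16 deep, top level with the blade's top, hanging 11 below the blade's underside.
- board: Plain brown flat cutting board, 120 x 260 x 14 mm, about 0.95 kg, loose on the counter. Origin: centre of its underside; x across its width away from the robot, y along its length, z up.
- board_edge (a point): Middle of the top of the board's long edge that faces the robot (60 mm from the board's centre along its -x); same axes as the board.
- stand: Grey sloping stand, fixed, foot 150 x 90 mm, about 95 high, low side to the robot; origin: centre of its underside. Its 28 degree slope, rising along its x, carries the blade; the stock lies in a groove behind a lip at the low end that reaches 10 above the stock's bottom, so the square lifts off square to the slope.
- cup: White lidded specimen cup, 49 mm across, 55 high, loose bystander. Origin: centre of its underside.
- vial: Small dropper vial with a white cap, 26 mm across, 58 high, loose bystander. Origin: centre of its underside.
- dish: Covered petri dish, 93 mm across, 16 high, loose bystander. Origin: centre of its underside.

How it is judged:
At the end, for the whole second after the job is handed in: The square lies on the board with its blade flat on top (within 3 mm and 1.7 degrees), the stock's inner face within 2.5 mm of the board's robot-side long edge and parallel to it within 1.7 degrees, within 30 mm of the middle of that edge; the board is at rest and within 20 mm of where it started (x of square_heel in the frame of board_edge between -0.0025 and 0.0025 m and y of square_heel in the frame of board_edge between -0.03 and 0.03 m and z of square_heel in the frame of board_edge between -0.003 and 0.003 m and angle between the x axis of square_heel and the x axis of board_edge, either way round below 0.03 rad and angle between square_heel's own z axis and vertical below 0.03 rad and distance of board from where it was at the start of the episode below 0.02 m and linear speed of board below 0.01 m/s); the robot touches nothing.
It fails at once if the cup was disturbed (moved 20 mm or tipped) (distance of cup from where it was at the start of the episode above 0.02 m or angle between cup's own z axis and vertical above 0.4 rad).
It fails at once if the vial was disturbed (moved 20 mm or tipped) (distance of vial from where it was at the start of the episode above 0.02 m or angle between vial's own z axis and vertical above 0.4 rad).
It fails at once if the dish was disturbed (moved 20 mm) (distance of dish from where it was at the start of the episode above 0.02 m).
It also fails if it takes over 45 s, if anything falls off the work surface, if the arm or the gripper's body presses on something with over 40 N, if the wrist force passes 120 N, or if a joint passes its speed limit or range.

ROBOT

A 6-joint arm with a two-finger parallel gripper is mounted at the origin on a cart in front of the work surface, level with it; the furniture and walls round the work are solid. World frame = base frame: x ahead of the robot, y to its left, z up, the work surface at z = 0. Lengths are in m, angles in rad, forces in N, time in s.
With the tool pointing down it reaches from about 0.35 to 0.85 m from the base axis. Payload 8.1 kg.
Tool frame: the origin (TCP) lies at the very end of the fingers, on their centre line; the grasp point (between the pads) lies ctrl.hold_point_z behind it (ctrl.hold_point_z is the distance from the TCP to the grasp point, in m); y points along the fingers, x is the direction in which the jaws open and shut, and the axes are right-handed (so a half turn about y gives the same grasp; the last joint's range is limited). The gripper opens to 93 mm and grips with 3 to 60 N. Pads are 15 mm wide; open, the fingers measure 128 mm over their backs; the gripper's body (75 mm by 188 mm) begins 65 mm behind the grasp point.
Start: joints at [-1.359, 0.13, 1.488, -0, 1.523, -0.085], TCP at [0.175, -0.574, 0.219] pointing down, gripper open.
Joint ranges: [-2.96, 2.96], [-0.89, 2.26], [0.02, 2.5], [-1.34, 4.48], [0, 2.73], [-2.66, 2.66]. Speed limits (rad/s): [2.39, 2.39, 2.79, 3.14, 3.14, 3.14].

INTERFACE

Orientations are given as a rotation vector (axis times angle).
In Python, from workcell import monitor, cams, workorder, ctrl gives the robot as it stands.
- The arm moves only by the shell command python3 -m handwheel 'ROWS' [FORCE]. ROWS is JSON, a list of rows, each a list of 3 entries, a list of its own where there are three numbers: the shift along the tool's x, y, z in mm, then the turn, a rotation vector about the tool's x, y, z in degrees, then the closure, from 0 (fully open) to 1 (shut). In form: [[[dx, dy, dz], [wx, wy, wz], hand], ...]. A call has 1 to 8 rows; each row shifts and turns the commanded pose from where the row before left it, along the tool's axes as they then stand; what a row does not reach is not made up. A row lasts 1/10 s, in which the tool goes at most 50 mm and 8.59 degrees, less where a joint would pass 70% of its speed; a pose out of reach is approached as far as the arm can. A call is refused whole if a number of a shift passes 50 or a number of a turn 8.59, either way. A call with a gripper value outside its range is refused whole. The fingers move at their own pace and stop on an object; FORCE is the grip in N (left out, the last holds). Time passes only in rows, so rows that do not move let the fingers close. It gives the time, the measured TCP pose, the force and the opening at its end, in the units of the state.
- monitor.state(): the state, without advancing time (a new reading comes with each control period).
- cams.snapshot(name): name is "scene" or "top"; returns a dict with "pixels" (400x640x3 uint8, red, green, blue), "K" (3x3 intrinsics, pixels), "D" ([k1, k2, p1, p2, k3] as OpenCV has them; the pictures are not rectified), "position" and "rotation" of the camera in the world. Camera axes: x right, y up, looking along -z (the intrinsics and any distortion apply to the point x, -y, -z); pixel columns grow to the right and rows downward; lengths in m; the calibration is good to about 2 mm. A picture is of the moment at which its call begins. There is no depth.
- workorder.close_job(): hands the job in, once; it reports no verdict.
The state is a dict: "clock": time; "qpos": joint angles; "qvel": joint speeds; "joint_efforts": joint torques, N m; "position": TCP position; "tcp_rot": TCP orientation; "wrist_force": force on the tool from outside, world axes, zero at the start; "moment": the same for the moment, N m; "opening": opening from 0.0 (shut) to 1.0 (fully open).
Only numpy, scipy, OpenCV 4.12 (cv2) and the standard library are available. Lean on these libraries where they do the work, as an engineer would, in place of code of your own. Each camera call takes 0.05 s, during which the arm holds its last target.

## Working session

There is one attempt and no reset: what is moved stays moved. The work goes in short steps, Python scripts to look and compute and a shell command to move; the robot and the scene stay as the last step left them, time stands still between calls to the robot, and variables do not carry over. Pictures are saved under pics/ and viewed, and the job is handed in when it is done.

```bash
ls; mkdir -p pics
python3 - <<'E'
from workcell import monitor,cams,ctrl
import cv2
print(monitor.state(), ctrl.hold_point_z)
for n in("scene","top"):
    s=cams.snapshot(n); cv2.imwrite(f"pics/{n}0.png",s["pixels"][:,:,::-1])
    print(n,s["K"],s["D"],s["position"],s["rotation"])
E
```

```text
pics
{'clock': 0.0, 'qpos': array([-1.35941815e+00,  1.31173239e-01,  1.48926194e+00,  1.59336070e-05,
        1.52298711e+00, -8.53754455e-02]), 'qvel': array([ 5.40886207e-06,  1.59293641e-04,  5.08870048e-04, -1.37585316e-03,
       -3.92547075e-04, -1.00485996e-03]), 'joint_efforts': array([-3.75878917e-04, -5.59847510e+01, -4.91760635e+01,  7.66359223e-02,
        3.53684183e-02, -1.58657899e-04]), 'position': array([ 0.17537359, -0.573212  ,  0.21758975]), 'tcp_rot': array([-1.33383697,  0.98882049, -0.98655866]), 'wrist_force': array([ 0.69034346, -0.30457554,  0.0497726 ]), 'moment': array([-0.0365125 ,  0.02315975, -0.01191895]), 'opening': 0.9984610617803973} 0.0188
scene [[469.72653772   0.         310.46790556]
 [  0.         469.72653772 193.89507579]
 [  0.           0.           1.        ]] [0.02815739 0.         0.         0.         0.        ] [0.00734259 0.76521526 0.61358157] [ 0.42506706 -1.24811348 -2.23068172]
top [[484.53369729   0.         320.69156102]
 [  0.         484.53369729 205.97284515]
 [  0.           0.           1.        ]] [-0.08026325  0.          0.          0.          0.        ] [0.32761412 0.08598345 1.24677924] [ 0.13375292 -0.15645994 -1.55694365]
```

View pics/scene0.png

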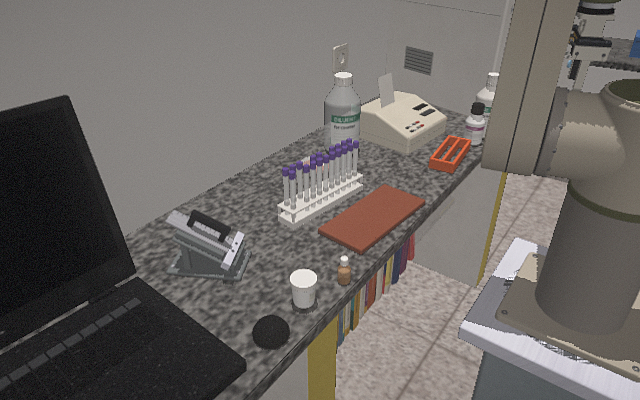

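View pics/top0.png

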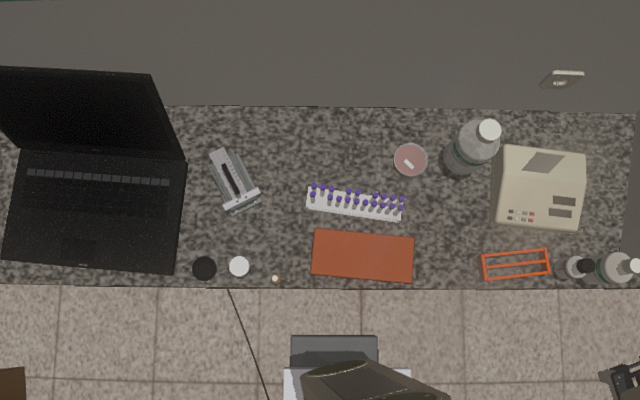

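```bash
cat > h.py <<'E'
import numpy as np,cv2
from scipy.spatial.transform import Rotation as R
from workcell import monitor,cams,ctrl
def ray(s,uv):
    uv=np.array(uv,float).reshape(-1,1,2)
    p=cv2.undistortPoints(uv,np.array(s["K"]),np.array(s["D"])).reshape(-1,2)
    d=np.c_[p[:,0],-p[:,1],-np.ones(len(p))]
    return np.array(s["position"]),R.from_rotvec(s["rotation"]).apply(d)
def plane(s,uv,z):
    o,d=ray(s,uv); return o+d*((z-o[2])/d[:,2])[:,None]
def proj(s,P):
    P=np.atleast_2d(P); c=R.from_rotvec(s["rotation"]).inv().apply(P-np.array(s["position"]))
    c=c*[1,-1,-1]
    return cv2.projectPoints(c,np.zeros(3),np.zeros(3),np.array(s["K"]),np.array(s["D"]))[0].reshape(-1,2)
def two(s1,u1,s2,u2):
    o1,d1=ray(s1,u1);o2,d2=ray(s2,u2);out=[];g=[]
    for a,b in zip(d1,d2):
        a=a/np.linalg.norm(a);b=b/np.linalg.norm(b)
        t=np.linalg.lstsq(np.c_[a,-b],o2-o1,rcond=None)[0]
        p=o1+a*t[0];q=o2+b*t[1];out.append((p+q)/2);g.append(np.linalg.norm(p-q))
    return np.array(out),np.array(g)
E
python3 - <<'E'
from h import *
S=cams.snapshot("scene");T=cams.snapshot("top")
np.save("S0.npy",S,allow_pickle=True);np.save("T0.npy",T,allow_pickle=True)
def boardc(s):
    hsv=cv2.cvtColor(s["pixels"],cv2.COLOR_RGB2HSV)
    m=((hsv[...,0]<15)&(hsv[...,1]>120)).astype(np.uint8)*255
    cs,_=cv2.findContours(m,0,cv2.CHAIN_APPROX_NONE);c=max(cs,key=cv2.contourArea)
    return c
c=boardc(T);r=cv2.minAreaRect(c);b=cv2.boxPoints(r);print(r,b)
print(plane(T,b,.014))
p=cv2.approxPolyDP(cv2.convexHull(boardc(S)),4,True).reshape(-1,2);print(p)
print(plane(S,p,.014))
a=T["pixels"][135:225,190:280,::-1];cv2.imwrite("pics/t1.png",cv2.resize(a,None,fx=6.5,fy=6.5,interpolation=cv2.INTER_CUBIC))
a=S["pixels"][195:295,150:270,::-1];cv2.imwrite("pics/s1.png",cv2.resize(a,None,fx=6,fy=6,interpolation=cv2.INTER_CUBIC))
E
```

```text
((362.4139709472656, 255.4467315673828), (101.58110809326172, 46.62590789794922), 5.19442892074585) [[309.72134 274.06558]
 [313.94266 227.63116]
 [415.1066  236.82788]
 [410.88528 283.2623 ]]
[[ 0.38320862  0.09534897  0.014     ]
 [ 0.50170385  0.08586263  0.014     ]
 [ 0.48016266 -0.1747394   0.014     ]
 [ 0.36167746 -0.16099519  0.014     ]]
[[424 200]
 [361 253]
 [318 231]
 [384 184]]
[[ 0.36217867 -0.15665899  0.014     ]
 [ 0.37829393  0.10415158  0.014     ]
 [ 0.49336779  0.09377131  0.014     ]
 [ 0.47654753 -0.16817423  0.014     ]]
```

View pics/t1.png

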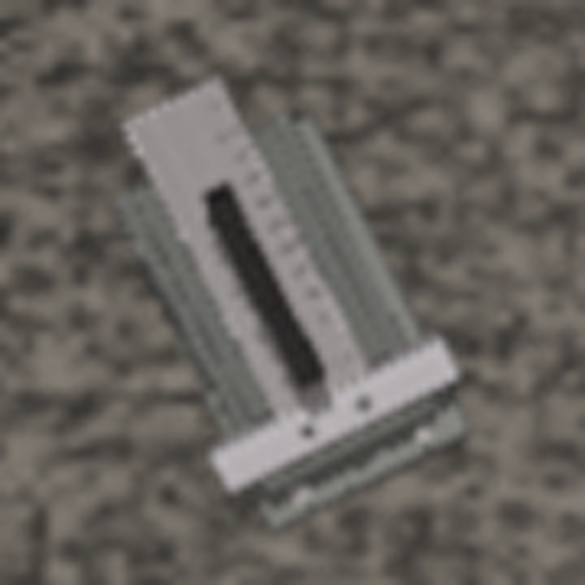

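View pics/s1.png

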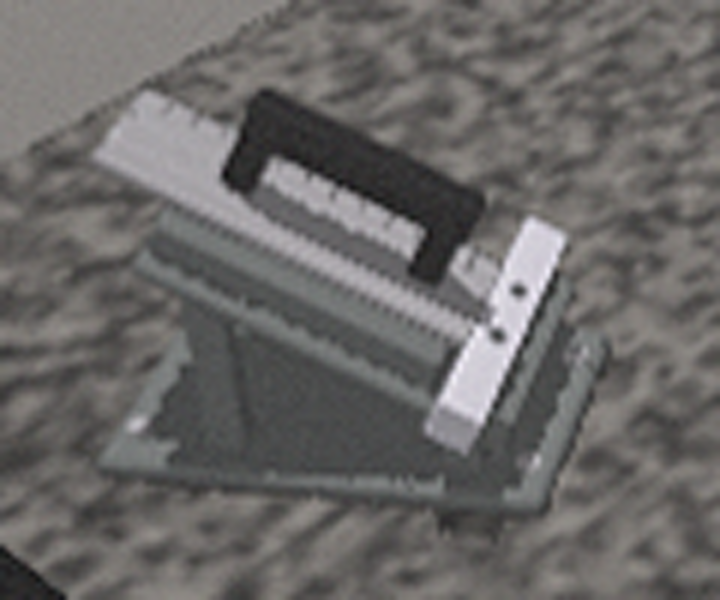

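Run:
```python
from h import *
S=np.load("S0.npy",allow_pickle=True).item();T=np.load("T0.npy",allow_pickle=True).item()
t=(np.array([(125,127),(218,80),(212,455),(445,340),(460,372),(230,492),(218,190),(310,383)],float)+.5)/6.5-.5+[190,135]
s=(np.array([(93,156),(148,90),(428,425),(528,218),(567,238),(468,432),(258,100),(478,200)],float)+.5)/6-.5+[150,195]
P,g=two(T,t,S,s)
for n,p,e in zip("bladeL bladeR stkBL stkBR stkFR stkFL hfar hnear".split(),P,g):print(n,p.round(4),e.round(4))
d=lambda a,b:np.linalg.norm(P[a]-P[b]).round(4)
print("bladew",d(0,1),"stock",d(2,3),d(4,5),d(3,4),d(2,5))
far=(P[0]+P[1])/2;near=(P[2]+P[3])/2;v=far-near;print("len",np.linalg.norm(v),"slope",np.degrees(np.arcsin(v[2]/np.linalg.norm(v))),"yaw",np.degrees(np.arctan2(v[1],v[0])))
print(far,near)
a=P[3]-P[2];print("stock yaw",np.degrees(np.arctan2(a[1],a[0]))+90)
v=v/np.linalg.norm(v)
yaw=np.arctan2(v[1],v[0]);X=np.array([np.cos(yaw)*np.cos(np.radians(28)),np.sin(yaw)*np.cos(np.radians(28)),np.sin(np.radians(28))])
Z=np.array([-np.cos(yaw)*np.sin(np.radians(28)),-np.sin(yaw)*np.sin(np.radians(28)),np.cos(np.radians(28))])
for o in (near,far-.13*X):print("handle",o+.055*X+.028*Z)
print((P[6]+P[7])/2)
```

```text
bladeL [0.6664 0.3444 0.1118] 0.0014
bladeR [0.6843 0.3096 0.1114] 0.0008
stkBL [0.5548 0.3193 0.0407] 0.0008
stkBR [0.5995 0.2285 0.0483] 0.0001
stkFR [0.588  0.2228 0.0415] 0.0009
stkFL [0.5417 0.3128 0.0396] 0.004
hfar [0.6371 0.3042 0.1232] 0.0037
hnear [0.5724 0.2733 0.0931] 0.0001
bladew 0.0392 stock 0.1015 0.1012 0.0146 0.0146
len 0.13019826179320196 slope 31.004156707622155 yaw 28.38790818004451
[0.67533166 0.32697404 0.11157069] [0.57715447 0.2739166  0.04450553]
stock yaw 26.246549772503876
handle [0.60831246 0.29075517 0.095049  ]
handle [0.60550927 0.28924025 0.10108285]
[0.60471504 0.28876133 0.10814965]
```

Run:
```python
from h import *
S=np.load("S0.npy",allow_pickle=True).item();T=np.load("T0.npy",allow_pickle=True).item()
P,g=two(T,[(490,130),(150,75),(185,160),(410,160),(403,200)],S,[(344,77),(68,97),(133,280),(344,77),(357,143)]);print(P.round(3),g)
print(plane(T,[(239,266),(277,279),(204,268),(306,205),(402,218),(402,200),(312,188)],.06).round(3))
st=monitor.state();A=R.from_rotvec(st["tcp_rot"]);print(A.as_matrix().round(3))
yaw=np.radians(26.7);sl=np.radians(28)
X=np.array([np.cos(yaw)*np.cos(sl),np.sin(yaw)*np.cos(sl),np.sin(sl)]);Y=np.array([-np.sin(yaw),np.cos(yaw),0]);Z=np.cross(X,Y)
for sg in(1,-1):
    B=np.c_[sg*Y,-Z,np.cross(sg*Y,-Z)];d=A.inv()*R.from_matrix(B)
    print(sg,B.round(3).tolist(),np.degrees(d.as_rotvec()).round(1))
h=np.array([.6065,.2895,.099]);print("grasp tcp",h-Z*ctrl.hold_point_z,"Z",Z)
```

```text
[[ 0.7   -0.314  0.212]
 [ 0.756  0.415  0.356]
 [ 0.678  0.428  0.019]
 [ 0.593 -0.119  0.284]
 [ 0.547 -0.128  0.125]] [0.00274594 0.00245159 0.00226938 0.0315908  0.01617508]
[[ 0.399  0.268  0.06 ]
 [ 0.368  0.174  0.06 ]
 [ 0.393  0.353  0.06 ]
 [ 0.552  0.106  0.06 ]
 [ 0.521 -0.133  0.06 ]
 [ 0.567 -0.134  0.06 ]
 [ 0.595  0.092  0.06 ]]
[[ 0.292 -0.     0.956]
 [-0.956  0.001  0.292]
 [-0.001 -1.     0.   ]]
1 [[-0.449, 0.419, -0.789], [0.893, 0.211, -0.397], [0.0, -0.883, -0.469]] [ -3.4 165.5  41.2]
-1 [[0.449, 0.419, 0.789], [-0.893, 0.211, 0.397], [-0.0, -0.883, 0.469]] [27.9 -9.5  2.3]
grasp tcp [0.61438495 0.29346572 0.08240059] Z [-0.41941246 -0.21094249  0.88294759]
```

```bash
python3 -m handwheel '[[[-20,-35,20],[0,0,0],0],[[-20,-35,20],[0,0,0],0],[[-34,0,31],[0,0,0],0],[[-34,0,31],[0,0,0],0],[[-34,0,31],[0,0,0],0],[[-34,0,31],[0,0,0],0],[[-34,0,31],[0,0,0],0],[[-34,0,31],[0,0,0],0]]' && python3 -m handwheel '[[[-34,0,31],[0,0,0],0],[[-34,0,31],[0,0,0],0],[[-34,0,31],[0,0,0],0],[[-34,0,31],[0,0,0],0],[[-34,0,31],[0,0,0],0],[[-34,0,31],[0,0,0],0],[[-34,0,31],[0,0,0],0],[[-34,0,31],[0,0,0],0]]'; python3 -c "
from workcell import monitor as m;print(m.state())"
```

```text
clock: 1.0
position: [0.3206, -0.2726, 0.2886]
tcp_rot: [-1.335, 0.988, -0.988]
wrist_force: [1.4, -0.8, 0.0]
opening: 1.0
clock: 1.8
position: [0.4783, 0.0603, 0.2887]
tcp_rot: [-1.335, 0.987, -0.988]
wrist_force: [1.6, -0.6, 0.7]
opening: 1.002
{'clock': 1.8, 'qpos': array([ 1.91761473e-02, -2.11500962e-01,  1.69454482e+00, -1.26722365e-04,
        1.65818943e+00,  1.29286909e+00]), 'qvel': array([ 0.89357933,  0.65994118, -0.55529909, -0.00412855, -0.10645641,
        0.88845257]), 'joint_efforts': array([ -3.67979228, -43.61872315, -46.27741098,   0.38130348,
         0.46950102,  -1.75561644]), 'position': array([0.47825164, 0.0603339 , 0.28865528]), 'tcp_rot': array([-1.3350981 ,  0.98729437, -0.98789519]), 'wrist_force': array([ 1.55806751, -0.59416037,  0.71110529]), 'moment': array([-0.02744633,  0.02943787, -0.02532766]), 'opening': 1.0015271339864482}
```

```bash
python3 -m handwheel '[[[-30,0,28],[7,-2.4,0.6],0],[[-30,0,28],[7,-2.4,0.6],0],[[0,0,0],[7,-2.4,0.6],0],[[0,0,0],[7,-2.4,0.6],0],[[0,0,0],[0,0,0],0],[[0,0,0],[0,0,0],0]]'
cat >> h.py <<'E'
def frame(yawdeg,slopedeg):
    y=np.radians(yawdeg);s=np.radians(slopedeg)
    X=np.array([np.cos(y)*np.cos(s),np.sin(y)*np.cos(s),np.sin(s)]);Y=np.array([-np.sin(y),np.cos(y),0]);Z=np.cross(X,Y)
    return X,Y,Z,R.from_matrix(np.c_[-Y,-Z,X])
def delta(p,B):
    st=monitor.state();A=R.from_rotvec(st["tcp_rot"])
    d=np.degrees((A.inv()*B).as_rotvec())
    print("clk",st["clock"],"turn",d.round(2),"shift now-axes",(1e3*A.inv().apply(p-st["position"])).round(1),"target-axes",(1e3*B.inv().apply(p-st["position"])).round(1),"q",st["qpos"].round(2))
E
python3 - <<'E'
from h import *
X,Y,Z,B=frame(26.7,28)
delta(np.array([.6065,.2895,.099])+Z*(.1-ctrl.hold_point_z),B)
T=cams.snapshot("top")
cv2.imwrite("pics/t2.png",T["pixels"][:,:,::-1])
E
```

```text
clock: 2.4
position: [0.5117, 0.132, 0.2926]
tcp_rot: [-0.966, 0.596, -0.991]
wrist_force: [0.2, 0.1, 0.5]
opening: 1.002
clk 2.4 turn [ 0.02 -0.04  0.02] shift now-axes [-98.2 162.6  46.3] target-axes [-98.1 162.7  46.4] q [ 0.   -0.58  2.04  0.22  1.24  1.08]
```

```bash
python3 -m handwheel '[[[-30,20,15],[0,0,0],0],[[-40,20,18],[0,0,0],0],[[-28,30,13],[0,0,0],0],[[0,40,0],[0,0,0],0],[[0,40,0],[0,0,0],0],[[0,0,0],[0,0,0],0],[[0,0,0],[0,0,0],0]]'
python3 - <<'E'
from h import *
X,Y,Z,B=frame(26.7,28)
delta(np.array([.6065,.2895,.099])-Z*ctrl.hold_point_z,B)
for n in("scene","top"):
    T=cams.snapshot(n)
    u=(150,80) if n=="scene" else (170,100)
    a=T["pixels"][u[1]:u[1]+200,u[0]:u[0]+240,::-1];cv2.imwrite(f"pics/{n}3.png",cv2.resize(a,None,fx=3,fy=3,interpolation=cv2.INTER_CUBIC))
E
```

```text
clock: 3.15
position: [0.5677, 0.2708, 0.181]
tcp_rot: [-0.968, 0.596, -0.988]
wrist_force: [-0.4, -0.5, 0.6]
opening: 1.004
clk 3.15 turn [ 0.12  0.09 -0.06] shift now-axes [  0.9 111.4  -0.2] target-axes [  0.8 111.4  -0.5] q [ 0.32 -0.23  1.98  0.09  0.9   1.39]
```

View pics/scene3.png

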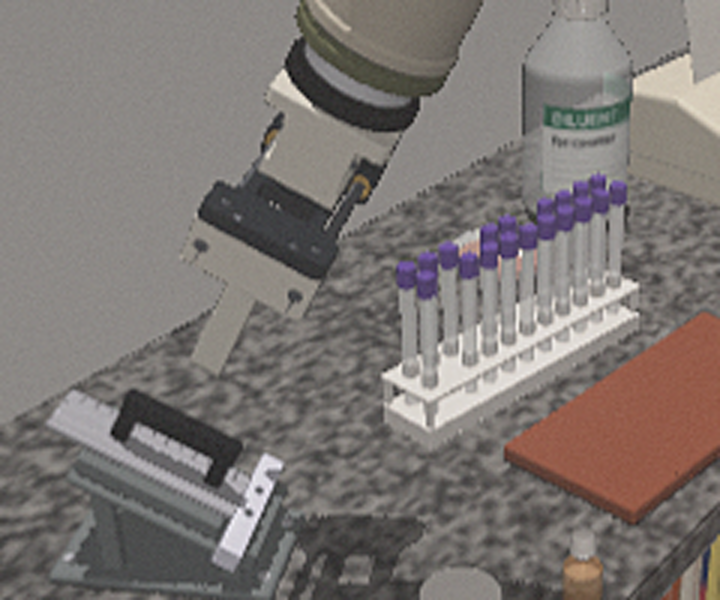

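View pics/top3.png

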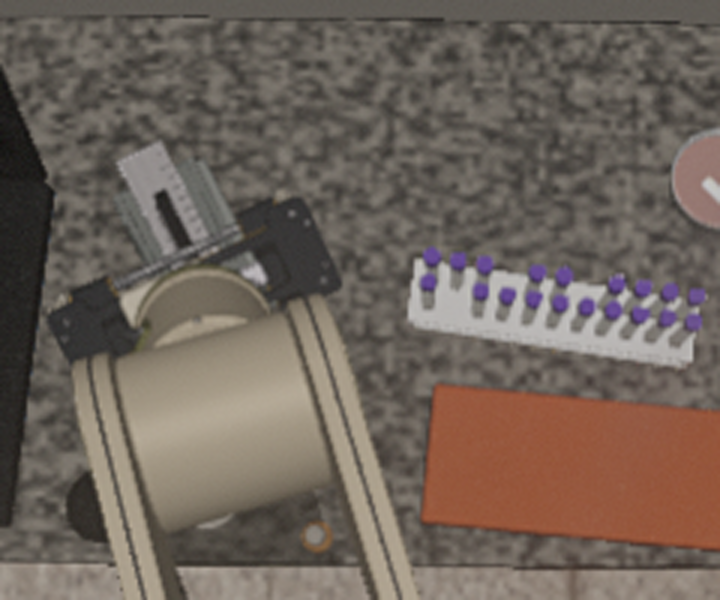

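```bash
python3 -m handwheel '[[[0,35,0],[0,0,0],0],[[0,35,0],[0,0,0],0],[[0,20,0],[0,0,0],0],[[0,15,0],[0,0,0],0],[[0,0,0],[0,0,0],0],[[0,0,0],[0,0,0],0]]'
python3 - <<'E'
from h import *
X,Y,Z,B=frame(26.7,28)
delta(np.array([.6065,.2895,.099])-Z*ctrl.hold_point_z,B)
T=cams.snapshot("scene")
u=(150,150)
a=T["pixels"][u[1]:u[1]+150,u[0]:u[0]+150,::-1];cv2.imwrite(f"pics/s4.png",cv2.resize(a,None,fx=4,fy=4,interpolation=cv2.INTER_CUBIC))
E
```

```text
clock: 3.85
position: [0.6125, 0.2927, 0.0915]
tcp_rot: [-0.963, 0.592, -0.99]
wrist_force: [-0.6, 0.3, -0.0]
opening: 1.0
clk 3.85 turn [-0.23  0.08 -0.02] shift now-axes [ 0.2  9.  -2.5] target-axes [ 0.2  9.  -2.5] q [0.34 0.02 1.93 0.1  0.7  1.38]
```

View pics/s4.png

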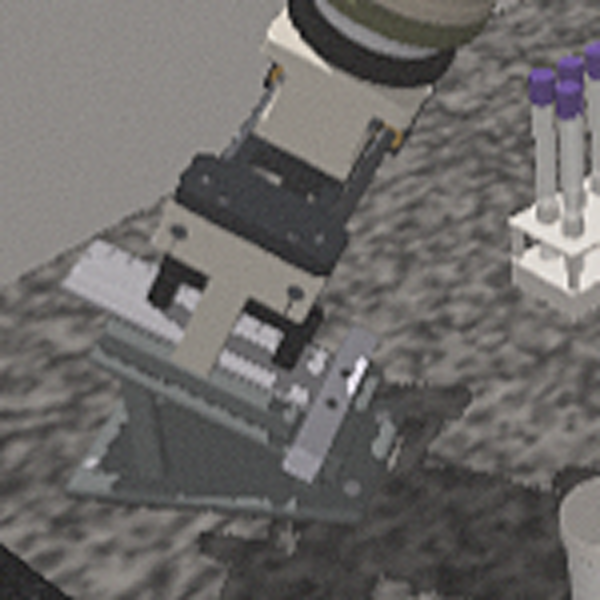

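```bash
python3 -m handwheel '[[[0,7,-2],[0,0,0],0],[[0,0,0],[0,0,0],0],[[0,0,0],[0,0,0],1],[[0,0,0],[0,0,0],1],[[0,0,0],[0,0,0],1],[[0,0,0],[0,0,0],1],[[0,0,0],[0,0,0],1],[[0,0,0],[0,0,0],1]]' 40
python3 -m handwheel '[[[0,0,0],[0,0,0],1],[[0,0,0],[0,0,0],1],[[0,0,0],[0,0,0],1]]'
python3 - <<'E'
from h import *
X,Y,Z,B=frame(26.7,28)
delta(np.array([.6065,.2895,.099])-Z*ctrl.hold_point_z,B)
E
```

```text
clock: 4.7
position: [0.6126, 0.2933, 0.0818]
tcp_rot: [-0.965, 0.594, -0.989]
wrist_force: [-0.5, 0.2, 0.4]
opening: 0.536
clock: 5.0
position: [0.6126, 0.2933, 0.0818]
tcp_rot: [-0.965, 0.594, -0.989]
wrist_force: [0.6, 0.0, 0.2]
opening: 0.276
clk 5.0 turn [-0.07  0.09 -0.05] shift now-axes [0.6 0.3 1.7] target-axes [0.6 0.3 1.8] q [0.34 0.04 1.93 0.1  0.69 1.38]
```

```bash
python3 -m handwheel '[[[0,0,0],[0,0,0],1],[[0,0,0],[0,0,0],1],[[0,0,0],[0,0,0],1],[[0,0,0],[0,0,0],1],[[0,0,0],[0,0,0],1]]'
```

```text
clock: 5.5
position: [0.6126, 0.2933, 0.0819]
tcp_rot: [-0.965, 0.593, -0.989]
wrist_force: [0.2, -0.1, 0.8]
opening: 0.127
```

```bash
python3 -m handwheel '[[[0,0,0],[0,0,0],1],[[0,-10,0],[0,0,0],1],[[0,-20,0],[0,0,0],1],[[0,-30,0],[0,0,0],1],[[0,-35,0],[0,0,0],1],[[0,-35,0],[0,0,0],1],[[0,0,0],[0,0,0],1],[[0,0,0],[0,0,0],1]]'
python3 - <<'E'
from h import *
for n in("scene","top"):
    T=cams.snapshot(n)
    u=(150,80) if n=="scene" else (170,100)
    a=T["pixels"][u[1]:u[1]+200,u[0]:u[0]+240,::-1];cv2.imwrite(f"pics/{n}5.png",cv2.resize(a,None,fx=3,fy=3,interpolation=cv2.INTER_CUBIC))
X,Y,Z,B=frame(-4.75,0)
# goal tcp: heel->handle .055,.033 ; above edge 60mm
e=np.array([.3724,-.0328,.014])
delta(e+.055*X+(.033-ctrl.hold_point_z+.06)*Z,B)
print(X,Y)
E
```

```text
clock: 6.3
position: [0.558, 0.2656, 0.1973]
tcp_rot: [-0.964, 0.593, -0.99]
wrist_force: [-0.3, 0.5, -2.9]
opening: 0.124
clk 6.4 turn [-27.18  30.91  -7.7 ] shift now-axes [ 211.7  -24.4 -272.7] target-axes [ 312.4  106.1 -104.4] q [ 0.32 -0.27  2.    0.09  0.94  1.39]
[ 0.9965655  -0.08280821  0.        ] [0.08280821 0.9965655  0.        ]
```

View pics/scene5.png

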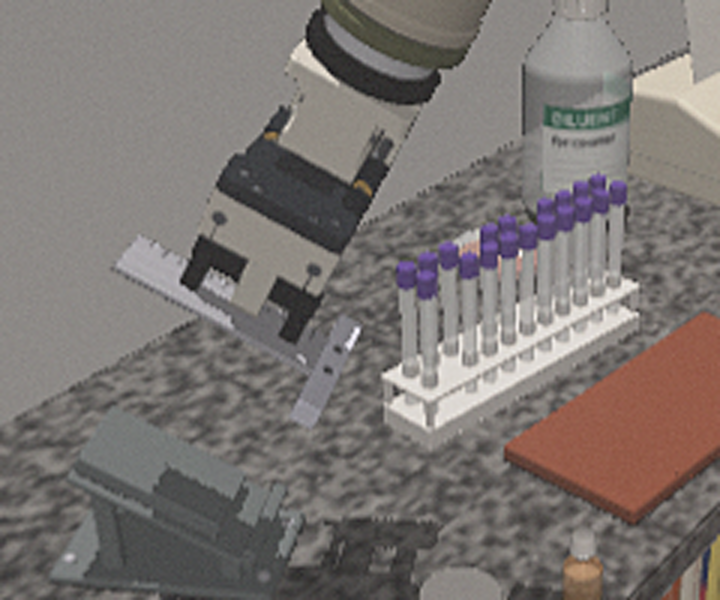

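```bash
python3 -m handwheel '[[[0,-25,0],[-4.53,5.15,-1.28],1],[[0,-25,0],[-4.53,5.15,-1.28],1],[[0,-20,0],[-4.53,5.15,-1.28],1],[[0,0,0],[-4.53,5.15,-1.28],1],[[0,0,0],[-4.53,5.15,-1.28],1],[[0,0,0],[-4.53,5.15,-1.28],1],[[0,0,0],[0,0,0],1],[[0,0,0],[0,0,0],1]]'
python3 - <<'E'
from h import *
X,Y,Z,B=frame(-4.75,0)
e=np.array([.3724,-.0328,.014])
delta(e+.055*X+(.033-ctrl.hold_point_z+.06)*Z,B)
E
```

```text
clock: 7.2
position: [0.5323, 0.2539, 0.2577]
tcp_rot: [-1.169, 1.268, -1.268]
wrist_force: [-0.5, -0.1, -2.3]
opening: 0.127
clk 7.2 turn [-0.03  0.15 -0.02] shift now-axes [298.8 169.3 -81.5] target-axes [298.9 169.5 -80.7] q [0.36 0.09 1.46 0.   1.59 2.01]
```

```bash
python3 -m handwheel '[[[40,0,-12],[0,0,0],1],[[40,0,-12],[0,0,0],1],[[40,0,-12],[0,0,0],1],[[40,0,-12],[0,0,0],1],[[40,0,-12],[0,0,0],1],[[40,0,-12],[0,0,0],1],[[40,0,-12],[0,0,0],1],[[19,0,-6],[0,0,0],1]]' && python3 -m handwheel '[[[0,40,0],[0,0,0],1],[[0,40,0],[0,0,0],1],[[0,40,0],[0,0,0],1],[[0,40,0],[0,0,0],1],[[0,0,0],[0,0,0],1],[[0,0,0],[0,0,0],1]]'
python3 - <<'E'
from h import *
X,Y,Z,B=frame(-4.75,0)
e=np.array([.3724,-.0328,.014])
delta(e+.055*X+(.033-ctrl.hold_point_z)*Z,B)
for n in("scene","top"):
    T=cams.snapshot(n);np.save(n[0].upper()+"6.npy",T,allow_pickle=True)
    u=(270,130) if n=="scene" else (270,180)
    a=T["pixels"][u[1]:u[1]+140,u[0]:u[0]+180,::-1];cv2.imwrite(f"pics/{n}6.png",cv2.resize(a,None,fx=4,fy=4,interpolation=cv2.INTER_CUBIC))
E
```

```text
clock: 8.0
position: [0.4165, -0.0389, 0.2593]
tcp_rot: [-1.166, 1.265, -1.272]
wrist_force: [-0.5, 1.0, -1.7]
opening: 0.123
clock: 8.6
position: [0.4178, -0.0362, 0.0999]
tcp_rot: [-1.167, 1.267, -1.269]
wrist_force: [1.1, -0.1, -1.7]
opening: 0.127
clk 8.6 turn [-0.14  0.1  -0.08] shift now-axes [ 0.5 71.7  9.3] target-axes [ 0.4 71.7  9.5] q [-0.21 -0.29  2.11  0.    1.32  1.44]
```

View pics/scene6.png

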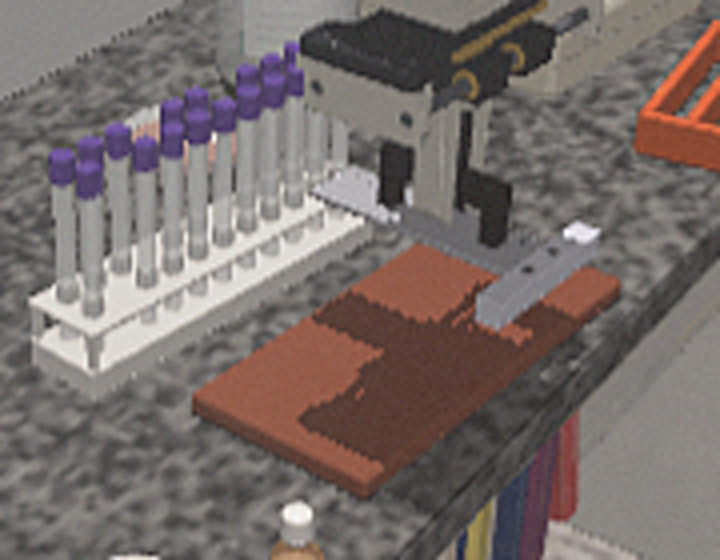

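View pics/top6.png

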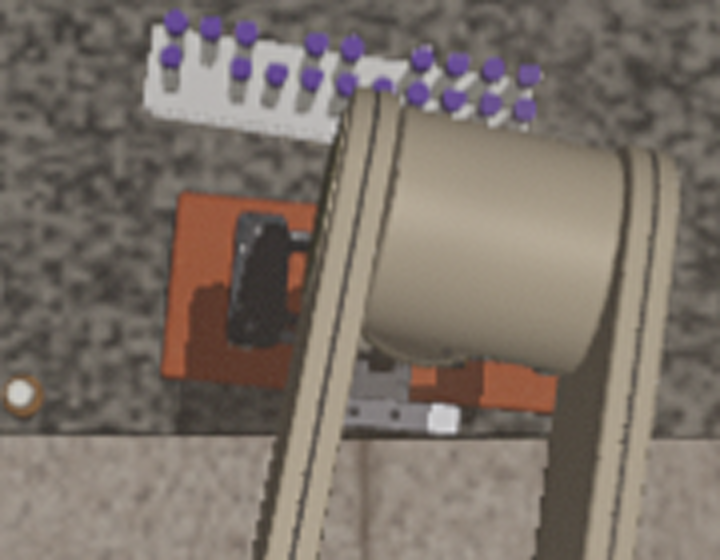

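```bash
python3 -m handwheel '[[[0,30,0],[0,0,0],1],[[0,20,0],[0,0,0],1],[[0,10,0],[0,0,0],1],[[0,2,0],[0,0,0],1],[[0,0,0],[0,0,0],1],[[0,0,0],[0,0,0],1]]'
python3 - <<'E'
from h import *
X,Y,Z,B=frame(-4.75,0)
e=np.array([.3724,-.0328,.014])
delta(e+.055*X+(.033-ctrl.hold_point_z)*Z,B)
for n in("scene","top"):
    T=cams.snapshot(n);np.save(n[0].upper()+"7.npy",T,allow_pickle=True)
    u=(310,160) if n=="scene" else (290,220)
    a=T["pixels"][u[1]:u[1]+100,u[0]:u[0]+130,::-1];cv2.imwrite(f"pics/{n}7.png",cv2.resize(a,None,fx=6,fy=6,interpolation=cv2.INTER_CUBIC))
E
```

```text
clock: 9.3
position: [0.42, -0.0366, 0.0393]
tcp_rot: [-1.165, 1.266, -1.271]
wrist_force: [-0.0, -0.6, -1.9]
opening: 0.123
clk 9.3 turn [-0.3   0.03 -0.07] shift now-axes [ 0.2 11.1  7.2] target-axes [ 0.1 11.1  7.3] q [-0.21 -0.2   2.15  0.    1.19  1.44]
```

View pics/scene7.png

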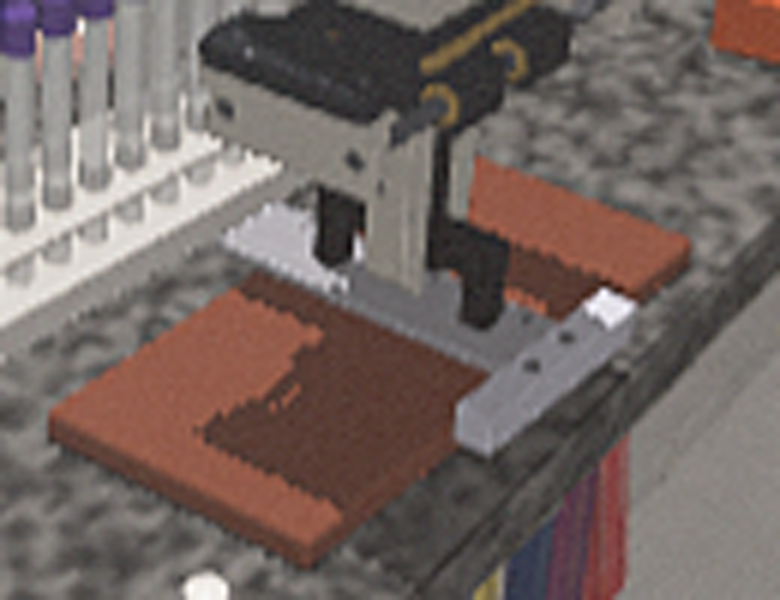

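View pics/top7.png

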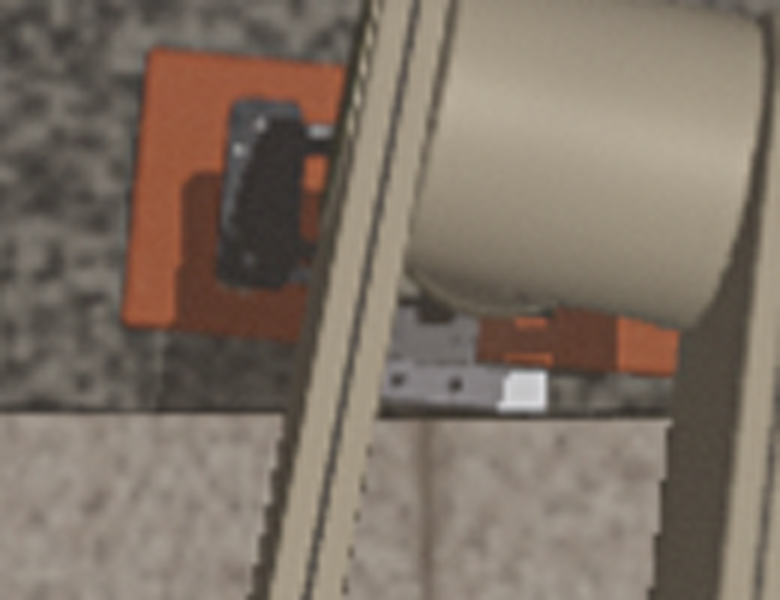

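```bash
python3 -m handwheel '[[[0,0,-3],[0,0,0],1],[[0,4,0],[0,0,0],1],[[0,3,0],[0,0,0],1],[[0,0,0],[0,0,0],1],[[0,0,0],[0,0,0],1]]'; python3 -m handwheel '[[[0,1,0],[0,0,0],1],[[0,0,0],[0,0,0],1]]'; python3 -m handwheel '[[[0,1,0],[0,0,0],1],[[0,0,0],[0,0,0],1]]'
python3 - <<'E'
from h import *
X,Y,Z,B=frame(-4.75,0)
e=np.array([.3724,-.0328,.014])
delta(e+.055*X+(.033-ctrl.hold_point_z)*Z,B)
for n in("scene","top"):
    T=cams.snapshot(n);np.save(n[0].upper()+"8.npy",T,allow_pickle=True)
    u=(310,160) if n=="scene" else (290,220)
    a=T["pixels"][u[1]:u[1]+100,u[0]:u[0]+130,::-1];cv2.imwrite(f"pics/{n}8.png",cv2.resize(a,None,fx=6,fy=6,interpolation=cv2.INTER_CUBIC))
E
```

```text
clock: 9.9
position: [0.4154, -0.036, 0.0304]
tcp_rot: [-1.166, 1.269, -1.27]
wrist_force: [0.1, -0.6, -3.0]
opening: 0.126
clock: 10.1
position: [0.4157, -0.0361, 0.0297]
tcp_rot: [-1.166, 1.268, -1.27]
wrist_force: [0.9, -0.0, -2.9]
opening: 0.127
clock: 10.3
position: [0.4156, -0.0361, 0.0286]
tcp_rot: [-1.166, 1.268, -1.27]
wrist_force: [0.3, 0.4, -1.2]
opening: 0.126
clk 10.3 turn [-0.15  0.02 -0.09] shift now-axes [ 0.3  0.5 11.6] target-axes [ 0.3  0.4 11.6] q [-0.21 -0.2   2.17  0.    1.16  1.44]
```

View pics/scene8.png

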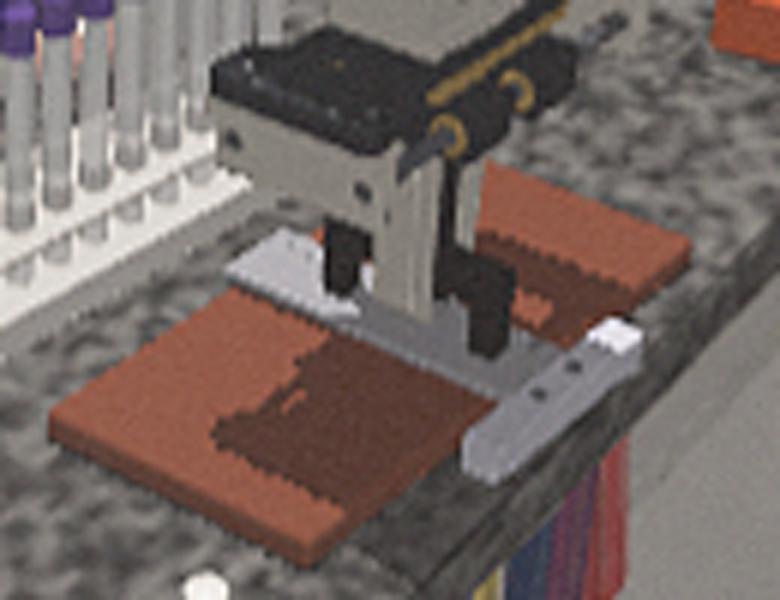

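View pics/top8.png

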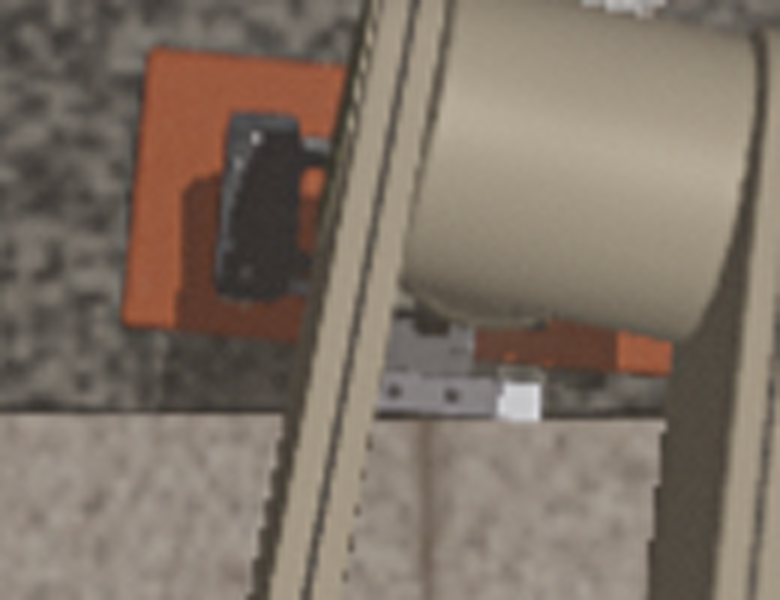

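```bash
python3 -m handwheel '[[[0,1,0],[0,0,0],1],[[0,0,0],[0,0,0],1],[[0,0,0],[0,0,0],1]]'; python3 -m handwheel '[[[0,1,0],[0,0,0],1],[[0,0,0],[0,0,0],1],[[0,0,0],[0,0,0],1]]'
```

```text
clock: 10.7
position: [0.4157, -0.0361, 0.0277]
tcp_rot: [-1.166, 1.268, -1.27]
wrist_force: [-0.1, 0.4, -2.1]
opening: 0.126
clock: 11.0
position: [0.4158, -0.0361, 0.0269]
tcp_rot: [-1.166, 1.268, -1.27]
wrist_force: [0.3, -0.2, -0.3]
opening: 0.128
```

```bash
python3 -m handwheel '[[[0,0,0],[0,0,0],1],[[0,0,0],[0,0,0],1]]'; python3 -m handwheel '[[[0,0.5,0],[0,0,0],1],[[0,0,0],[0,0,0],1],[[0,0,0],[0,0,0],1]]'; python3 -m handwheel '[[[0,0.5,0],[0,0,0],1],[[0,0,0],[0,0,0],1],[[0,0,0],[0,0,0],1]]'
```

```text
clock: 11.2
position: [0.4159, -0.0361, 0.0269]
tcp_rot: [-1.166, 1.268, -1.27]
wrist_force: [0.3, 0.5, -0.3]
opening: 0.127
clock: 11.5
position: [0.4161, -0.0362, 0.0266]
tcp_rot: [-1.165, 1.268, -1.27]
wrist_force: [1.4, -0.1, 4.0]
opening: 0.125
clock: 11.8
position: [0.4162, -0.0361, 0.0264]
tcp_rot: [-1.165, 1.268, -1.27]
wrist_force: [-0.3, 1.5, 8.0]
opening: 0.123
```

```bash
python3 -m handwheel '[[[0,-1.2,0],[0,0,0],1],[[0,0,0],[0,0,0],1],[[0,0,3],[0,0,0],1],[[0,0,0],[0,0,0],1],[[0,0,0],[0,0,0],1]]'; for i in 1; do python3 -m handwheel '[[[0,0,1],[0,0,0],1],[[0,0,0],[0,0,0],1]]'; python3 -m handwheel '[[[0,0,1],[0,0,0],1],[[0,0,0],[0,0,0],1]]';  done
```

```text
clock: 12.3
position: [0.4183, -0.0363, 0.0266]
tcp_rot: [-1.167, 1.269, -1.27]
wrist_force: [-1.1, 0.3, 1.7]
opening: 0.126
clock: 12.5
position: [0.4196, -0.0364, 0.0268]
tcp_rot: [-1.166, 1.269, -1.27]
wrist_force: [-0.5, 0.1, -0.2]
opening: 0.122
clock: 12.7
position: [0.4208, -0.0365, 0.0269]
tcp_rot: [-1.166, 1.268, -1.27]
wrist_force: [-0.3, 0.5, -0.3]
opening: 0.125
```

```bash
python3 -m handwheel '[[[0,0,1],[0,0,0],1],[[0,0,0],[0,0,0],1]]'; python3 -m handwheel '[[[0,0,1],[0,0,0],1],[[0,0,0],[0,0,0],1]]'; python3 -m handwheel '[[[0,0,0],[0,0,0],1],[[0,0,0],[0,0,0],1]]'
python3 - <<'E'
from h import *
for n in("scene","top"):
    T=cams.snapshot(n);np.save(n[0].upper()+"9.npy",T,allow_pickle=True)
    u=(360,180) if n=="scene" else (340,260)
    a=T["pixels"][u[1]:u[1]+(75 if n=="scene" else 35),u[0]:u[0]+75,::-1];cv2.imwrite(f"pics/{n}9.png",cv2.resize(a,None,fx=8,fy=8,interpolation=cv2.INTER_CUBIC))
E
```

```text
clock: 12.9
position: [0.4218, -0.0366, 0.027]
tcp_rot: [-1.166, 1.268, -1.27]
wrist_force: [-0.8, -0.5, -1.8]
opening: 0.123
clock: 13.1
position: [0.4229, -0.0367, 0.027]
tcp_rot: [-1.166, 1.268, -1.27]
wrist_force: [0.6, -0.1, -1.1]
opening: 0.127
clock: 13.3
position: [0.4228, -0.0367, 0.027]
tcp_rot: [-1.166, 1.268, -1.27]
wrist_force: [0.6, -0.0, -1.8]
opening: 0.124
```

View pics/scene9.png

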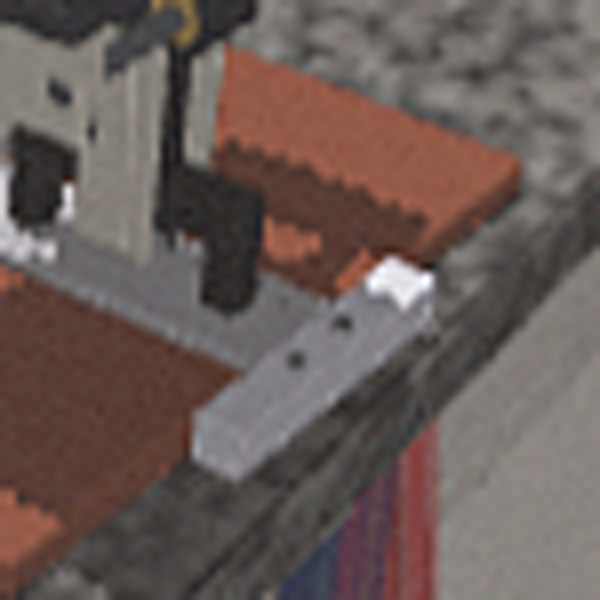

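View pics/top9.png

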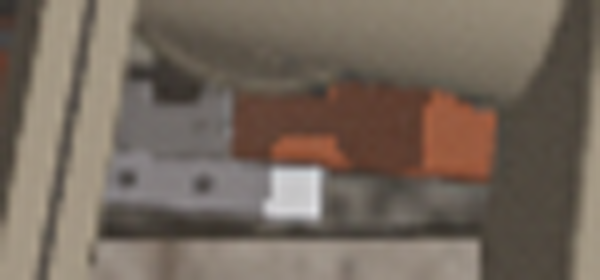

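```bash
for i in 1; do python3 -m handwheel '[[[0,0,1],[0,0,0],1],[[0,0,0],[0,0,0],1]]'; python3 -m handwheel '[[[0,0,1],[0,0,0],1],[[0,0,0],[0,0,0],1]]'; python3 -m handwheel '[[[0,0,1],[0,0,0],1],[[0,0,0],[0,0,0],1]]';  done
```

```text
clock: 13.6
position: [0.4236, -0.0368, 0.0269]
tcp_rot: [-1.166, 1.269, -1.27]
wrist_force: [-0.7, -0.4, -1.1]
opening: 0.126
clock: 13.8
position: [0.4239, -0.0369, 0.0266]
tcp_rot: [-1.167, 1.27, -1.269]
wrist_force: [-4.7, -0.5, -0.5]
opening: 0.128
clock: 14.0
position: [0.4241, -0.0369, 0.0264]
tcp_rot: [-1.169, 1.271, -1.268]
wrist_force: [-7.3, -1.6, 3.2]
opening: 0.128
```

```bash
python3 -m handwheel '[[[0,0,1],[0,0,0],1],[[0,0,0],[0,0,0],1],[[0,0,0],[0,0,0],1]]'; python3 -c "
from workcell import monitor as m;s=m.state();print(s['moment'],s['wrist_force'])";python3 -m handwheel '[[[0,0,-1.5],[0,0,0],1],[[0,0,0],[0,0,0],1],[[0,0,0],[0,0,0],1]]'; python3 -c "
from workcell import monitor as m;s=m.state();print(s['moment'],s['wrist_force'])"
python3 - <<'E'
from h import *
for n in("scene","top"):
    T=cams.snapshot(n)
    u=(360,180) if n=="scene" else (340,260)
    a=T["pixels"][u[1]:u[1]+(75 if n=="scene" else 35),u[0]:u[0]+75,::-1];cv2.imwrite(f"pics/{n}10.png",cv2.resize(a,None,fx=8,fy=8,interpolation=cv2.INTER_CUBIC))
E
```

```text
clock: 14.3
position: [0.4249, -0.0369, 0.0264]
tcp_rot: [-1.169, 1.271, -1.268]
wrist_force: [-8.9, 0.0, 4.3]
opening: 0.124
[-0.11011221  1.74106505 -0.090866  ] [-8.91370548  0.01026346  4.26396604]
clock: 14.6
position: [0.4247, -0.0369, 0.0267]
tcp_rot: [-1.167, 1.269, -1.27]
wrist_force: [-5.0, -2.0, -2.7]
opening: 0.124
[-0.17591794  0.83194731 -0.08271009] [-4.95618652 -1.98685752 -2.65072465]
```

View pics/scene10.png

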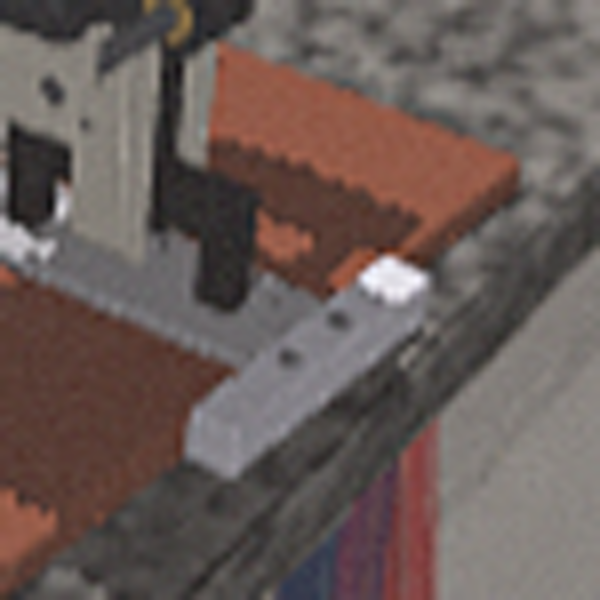

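View pics/top10.png

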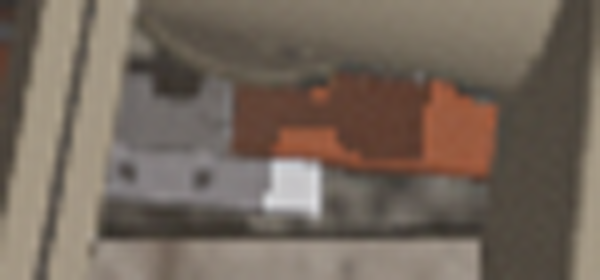

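```bash
python3 -m handwheel '[[[0,0.6,-0.5],[0,0,0],1],[[0,0,0],[0,0,0],1],[[0,0,0],[0,0,0],0.6],[[0,0,0],[0,0,0],0.6],[[0,0,0],[0,0,0],0.6],[[0,0,0],[0,0,0],0.6],[[0,0,0],[0,0,0],0.6],[[0,0,0],[0,0,0],0.6]]'; python3 -m handwheel '[[[0,0,0],[0,0,0],0.6],[[0,0,0],[0,0,0],0.6]]'
python3 -c "
from workcell import monitor as m;s=m.state();print(s['moment'],s['wrist_force'])"
```

```text
clock: 15.5
position: [0.4247, -0.0368, 0.0264]
tcp_rot: [-1.166, 1.268, -1.27]
wrist_force: [-0.2, -0.1, -0.5]
opening: 0.398
clock: 15.7
position: [0.4246, -0.0368, 0.0263]
tcp_rot: [-1.166, 1.268, -1.27]
wrist_force: [-0.1, 1.0, 0.4]
opening: 0.398
[ 0.04416234 -0.00195345 -0.00291715] [-0.08207073  1.00765936  0.35797841]
```

Released with forces near zero. Retreat straight up, then aside so the top camera sees.

```bash
python3 -m handwheel '[[[0,-10,0],[0,0,0],0.6],[[0,-25,0],[0,0,0],0.6],[[0,-45,0],[0,0,0],0.6],[[0,-45,0],[0,0,0],0.6],[[0,-45,0],[0,0,0],0.6],[[0,-30,0],[0,0,0],0.6],[[20,0,0],[0,0,0],0.6],[[40,0,0],[0,0,0],0.6]]' && python3 -m handwheel '[[[40,0,0],[0,0,0],0.6],[[40,0,0],[0,0,0],0.6],[[40,0,0],[0,0,0],0.6],[[40,0,0],[0,0,0],0.6],[[40,0,-20],[0,0,0],0.6],[[40,0,-20],[0,0,0],0.6],[[20,0,-20],[0,0,0],0.6],[[0,0,0],[0,0,0],0.6]]'
python3 - <<'E'
from h import *
for n in("scene","top"):
    T=cams.snapshot(n);np.save(n[0].upper()+"11.npy",T,allow_pickle=True)
    u=(310,160) if n=="scene" else (295,210)
    a=T["pixels"][u[1]:u[1]+100,u[0]:u[0]+130,::-1];cv2.imwrite(f"pics/{n}11.png",cv2.resize(a,None,fx=6,fy=6,interpolation=cv2.INTER_CUBIC))
E
```

```text
clock: 16.5
position: [0.4203, -0.0962, 0.229]
tcp_rot: [-1.165, 1.262, -1.27]
wrist_force: [-0.0, -0.5, -0.5]
opening: 0.399
clock: 17.3
position: [0.3355, -0.3533, 0.2263]
tcp_rot: [-1.165, 1.272, -1.273]
wrist_force: [-0.1, 0.5, 0.2]
opening: 0.398
```

View pics/scene11.png

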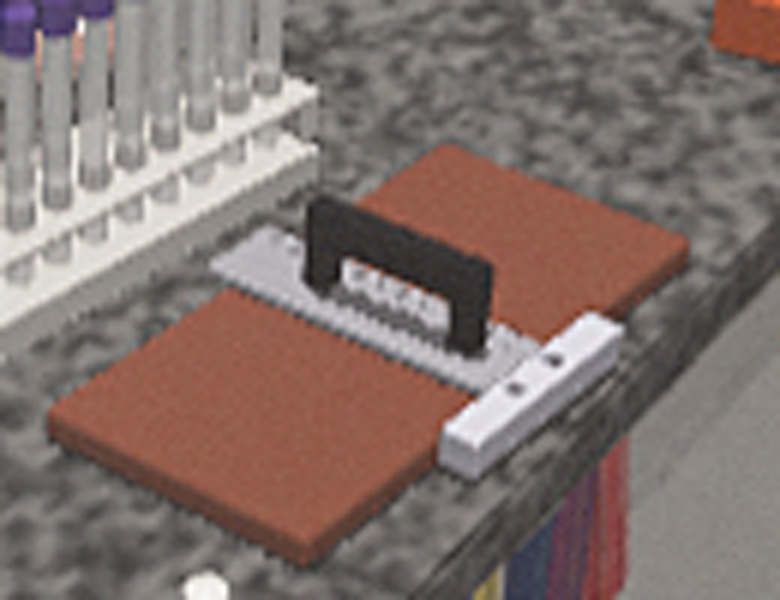

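View pics/top11.png

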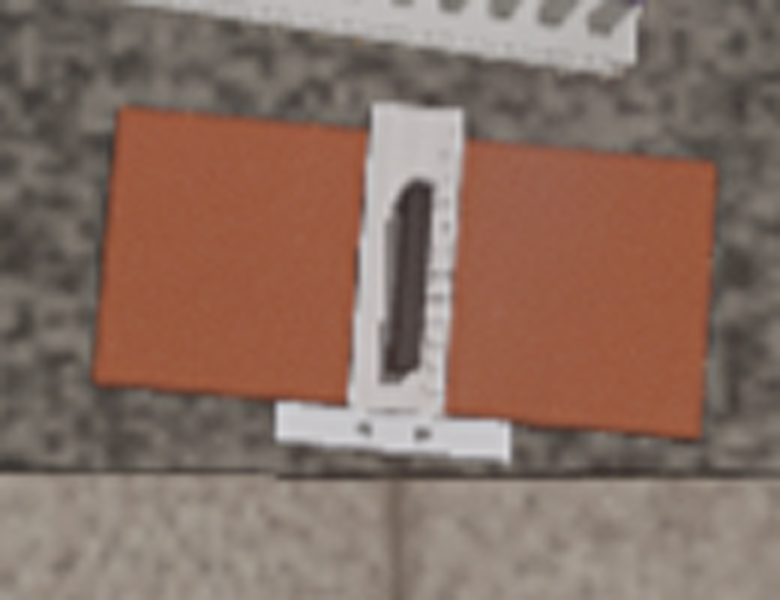

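Run:
```python
from h import *
T0=np.load("T0.npy",allow_pickle=True).item();T=np.load("T11.npy",allow_pickle=True).item()
def bm(s):
    hsv=cv2.cvtColor(s["pixels"],cv2.COLOR_RGB2HSV);m=((hsv[...,0]<15)&(hsv[...,1]>110)).astype(np.uint8)
    m[:215]=0;m[300:]=0;m[:,:300]=0;m[:,425:]=0;return m
for s in(T0,T):
    ys,xs=np.nonzero(bm(s));r=cv2.minAreaRect(np.c_[xs,ys].astype(np.float32));print("board",r,plane(s,[r[0]],.014))
def fit(pts,z):
    P=plane(T,pts,z)[:,:2].astype(np.float32);vx,vy,x,y=cv2.fitLine(P,cv2.DIST_HUBER,0,.001,.001).ravel()
    vx,vy=(vx,vy) if vy>0 else (-vx,-vy);return np.degrees(np.arctan2(vx,vy)),x+vx/vy*(-.034-y)
g=cv2.cvtColor(T["pixels"],cv2.COLOR_RGB2GRAY).astype(float);sat=cv2.cvtColor(T["pixels"],cv2.COLOR_RGB2HSV)[...,1].astype(float)
def edge(col,a,im,y0,y1,hi):   # subpixel crossing of half level
    c=im[y0:y1,col];i=np.arange(y0,y1);k=np.nonzero((c[:-1]>=hi)&(c[1:]<hi))[0]
    return None if not len(k) else i[k[-1]]+(c[k[-1]]-hi)/(c[k[-1]]-c[k[-1]+1])
B=[(c,edge(c,0,sat,262,290,110)) for c in list(range(314,338))+list(range(384,410))]
B=[b for b in B if b[1]];print("board edge",fit(B,.014),len(B))
F=[(c,edge(c,0,g,276,290,150)) for c in range(344,378)];F=[b for b in F if b[1]];print("stock front top edge",fit(F,.019),len(F))
def up(col):
    c=sat[268:284,col];k=np.nonzero((c[:-1]>=90)&(c[1:]<90))[0];return 268+k[-1]+(c[k[-1]]-90)/(c[k[-1]]-c[k[-1]+1]) if len(k) else None
I=[(c,up(c)) for c in list(range(344,353))+list(range(371,378))];I=[b for b in I if b[1]];print("stock inner/board boundary",fit(I,.017),len(I))
m=((sat<40)&(g>165)).astype(np.uint8);m[:,:330]=0;m[:,390:]=0;m[:222]=0;m[290:]=0
for lo,hi in((),) if 0 else (((228),(272)),):
    C=[(np.nonzero(m[r])[0].mean(),r) for r in range(lo,hi) if m[r].sum()>4];E=[(np.nonzero(m[r])[0].min(),r) for r in range(lo,hi)];G=[(np.nonzero(m[r])[0].max(),r) for r in range(lo,hi)]
    for q in(E,G):
        P=plane(T,q,.019)[:,:2];p=np.polyfit(P[:,0],P[:,1],1);print("blade side yaw",np.degrees(np.arctan(p[0])))
```

```text
board ((362.4932861328125, 255.57080078125), (101.58794403076172, 46.835693359375), 5.440331935882568) [[ 0.43104019 -0.03848399  0.014     ]]
board ((362.44671630859375, 255.08609008789062), (101.58110046386719, 46.80698013305664), 5.194429397583008) [[ 0.43227407 -0.03837361  0.014     ]]
board edge (np.float32(4.9219675), np.float32(0.3736291)) 50
stock front top edge (np.float32(4.6468816), np.float32(0.35743937)) 34
stock inner/board boundary (np.float32(4.8780847), np.float32(0.3747926)) 16
blade side yaw -4.738401921817451
blade side yaw -4.9227753933165985
```

Run:
```python
from h import *
T=cams.snapshot("top");S=cams.snapshot("scene")
T0=np.load("T0.npy",allow_pickle=True).item()
for n,b in dict(cup=(225,250,255,283),vial=(265,268,290,290),dish=(190,250,218,285),pinkdish=(390,140,430,180)).items():
    x,y,X,Y=b;print(n,cv2.absdiff(T["pixels"][y:Y,x:X],T0["pixels"][y:Y,x:X]).mean())
from workcell import workorder
print(monitor.state()["wrist_force"],workorder.close_job())
```

```text
cup 1.708080808080808
vial 1.784848484848485
dish 1.8527210884353742
pinkdish 1.7345833333333334
the job is handed in; nothing more can be done
[ 0.03042917 -0.71877354  0.02776886] None
```

I gripped the square across its handle, lifted it square to the slope and set it on the board. I then slid it forward until the stock pressed against the board's edge, let go, moved the arm clear and handed the job in at about 17.5 s of the 45 s allowed.

What the last checks showed, from the top picture after letting go:
- **Stock against the edge:** the front edge plus the 16 mm thickness puts the inner face at x ≈ 0.3734. The board edge measured 0.3736, so they agree within about 0.2 mm. The camera calibration is only good to about 2 mm, so the contact force felt while pushing (about 5–9 N) is the stronger evidence. A second fit of where stock and board meet gave 0.3748, about 1.2 mm past the edge, still within tolerance.
- **Parallel:** the stock and blade lines lie at 4.65–4.92°, and the board edge at 4.92°, so within about 0.3°.
- **Position along the edge:** the stock's centre is about 1–2 mm from the middle.
- **Flatness:** I judged this from the contact height on the way down, the level tool and the scene picture. I made no separate tilt measurement.
- **Board and the other items:** the board shifted about 1 mm. The cup, vial and dish look the same as at the start, with only camera noise between the two pictures.
- **Robot:** clear of everything, with the wrist force near zero.

No check failed. My first reading of the board from the scene camera was about 8 mm off the top camera's. I put that down to the board's side walls showing in that view, and used the top camera instead.

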